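# Spin the trigger disc and brake it on its gap

## Robot

A 6-joint arm with a two-finger parallel gripper is mounted at the origin on the work surface. World frame = base frame: x ahead of the robot, y to its left, z up, the work surface at z = 0. Lengths are in m, angles in degrees, forces in N, time in s.
With the tool pointing down it reaches from about 0.4 to 0.925 m from the base axis. Payload 3.4 kg.
Tool frame: the origin (TCP) lies between the finger pads; the fingertips stand 19 mm ahead of it and the grasp point (between the pads) is the TCP; z points along the fingers, y is the direction in which the jaws open and shut (so a half turn about z gives the same grasp; the last joint's range is limited). The gripper opens to 85 mm and grips with 20 to 120 N. Pads are 22 mm wide; open, the fingers measure 114 mm over their backs; the gripper's body (76 mm by 85 mm) begins 54 mm behind the grasp point. The pads swing forward as they close: fully open they stand 13 mm farther back than shut.
Start: joints at [-78.524, 17.578, 86.31, -0, 76.112, -4.211], TCP at [0.155, -0.554, 0.25] pointing down, gripper open.
Joint ranges: [-179.03, 179.03], [-60, 130.46], [8.19, 133.38], [-81.62, 261.62], [5.75, 156.47], [-153.77, 153.77]. Speed limits (degrees/s): [147.25, 147.25, 180, 180, 180, 180].

## Interface

Orientations are given as a 3x3 rotation matrix whose columns are the frame's x, y, z axes.
In Python, from bench import robot gives the robot as it stands.
- The arm moves only by the tool carry_out, never from a script. Its argument "rows" is a list of rows, each a list of 7 numbers: the closure, from -1 (fully open) to 1 (shut), so that 0 is half open, then the shift along the tool's x, y, z in m, then the turn, a rotation vector about the tool's x, y, z in degrees. In form: [[grip, tx, ty, tz, rx, ry, rz], ...]. A call has 1 to 20 rows; each row is the pose to reach, as a shift and turn from the pose commanded when the call began, along the tool's axes at that moment; what a row does not reach only later rows make up. A row lasts 1/12 s, in which the tool goes at most 41.7 mm and 7.16 degrees, less where a joint would pass 70% of its speed; a pose out of reach is approached as far as the arm can. A call with a gripper value outside its range is refused whole. The fingers move at their own pace and stop on an object; the grip force is fixed at half the most. Time passes only in rows, so rows that repeat a pose let the fingers close. It gives the time, the measured TCP pose, the force and the opening at its end, in the units of the state.
- robot.sense(): the state, without advancing time (a new reading comes with each control period).
- robot.grab_frame(name): name is "scene" or "side" or "wrist"; returns (picture, depth): 480x640x3 uint8, red, green, blue; 480x640 float32, m along the optical axis (not along the pixel's ray), 0 where there is no reading.
- robot.camera_params(name): a dict with "fx", "fy", "cx", "cy" (pixels), "R" (3x3) and "t" (3): a world point X has camera coordinates R X + t. Camera axes: x right, y down, z forward; pixel columns grow to the right and rows downward; lengths in m; the calibration is good to about 2 mm. A picture is of the moment at which its call begins: read the wrist's pose just before it. camera_params takes no time and is no camera call; for the wrist camera it gives the pose at the moment of the call.
- robot.finish_job(): hands the job in, once; it reports no verdict.
The state is a dict: "time_s": time; "joint_pos": joint angles; "joint_velocities": joint speeds; "effort": joint torques, N m; "ee_pos": TCP position; "eef_rot": TCP orientation; "contact_force": force on the tool from outside, world axes, zero at the start; "wrist_torque": the same for the moment, N m; "gripper_width": finger opening in m.
Only numpy, scipy, OpenCV 4.12 (cv2) and the standard library are available. Lean on these libraries where they do the work, as an engineer would, in place of code of your own. Each camera call takes 0.05 s, during which the arm holds its last target.

## Task

Check the crank pickup on the trigger-wheel stand: with a fingertip flick the toothed disc anticlockwise (seen from above), hard enough that it spins on freely, untouched, for three seconds and well over one full turn. Then brake it with a fingertip pressed on the disc so that it stops with its wide gap (where teeth are missing) squarely in front of the pickup - catch it there at once, rather than letting it stop elsewhere and pushing it round - and take the finger away, leaving the disc at rest. Do not lift or shove the stand, and leave the tools and parts around it where they lie.

Things in the scene. Friction and masses are not known exactly. Their poses are not given: they have to be found in the camera images.
- stand: Heavy (5 kg) trigger-wheel stand, loose on the bench. Origin on the bench surface on the upright spindle axis; x axis from the spindle towards the pickup, z up. Dark base plate, x -100 to +160 mm, y -95 to +95 mm in its frame, top 23 mm above the bench; grey bearing housing, 54 mm thick (90 mm at its foot), under the disc. Only the pickup and its bracket stand beside the disc at its height.
- disc: Plain steel toothed disc lying level on the spindle, free to turn. Origin on the spindle axis at bench height, z up, x towards the middle of the wide gap. Underside 72 mm, top face 78 mm above the bench; 170 mm across the tooth tips, 148 mm at the roots. Top face flat and bare from 31 to 85 mm from the axis; the clamping flange (60 mm across) and nut in the middle rise to 99 mm above the bench.
- spindle (a joint): Turning angle of the disc, rad, without limit, growing anticlockwise seen from above; at 0 and every whole turn (2 pi) the wide gap faces the pickup. Starts between -4.4 and -1.8. Inertia about 0.0025 kg m2; left alone it slows by about 0.25 rad/s2 plus 0.06 per second of its speed. A fingertip pressed on the top face with a few newtons stops it almost at once; it stays where it stops.
- wide_gap (a point): The middle of the disc's wide gap at the tooth tips, 85 mm from the spindle axis, 75 mm above the bench. Teeth are 11 mm wide at 15 degree pitch, 24 places of which two neighbours are missing: this is the wide gap, 37 degrees from tooth to tooth.
- pickup_nose (a point): The middle of the pickup's nose, 88 mm from the spindle axis and 75 mm above the bench, 3 mm outside the tooth tips, fixed on the stand. The pickup is a level 12 mm barrel that points at the teeth, held in an aluminium angle bracket 50 mm wide, 112 to 117 mm from the axis, top 93 mm above the bench.
- socket: Bystander: steel socket 17 mm across, 26 mm tall, upright on the stand's base plate beside the pickup bracket. Origin under its centre.
- feeler_gauge: Bystander: closed feeler gauge lying beside the stand, 100 x 16 x 12 mm along its x. Origin under its centre.
- wrench: Bystander: steel combination wrench lying flat beside the stand along its x. Origin at its underside.
- ecu: Bystander: aluminium engine control box, 92 x 135 x 31 mm. Origin under its centre.
- multimeter: Bystander: black multimeter lying flat, 150 x 76 x 45 mm. Origin under its centre.
- pliers: Bystander: slip-joint pliers with red handles lying flat, 220 mm long along x, 13 mm thick. Origin under its middle.
- spray_can: Bystander: spray can standing upright, 66 mm across, 200 mm tall. Origin under its centre.
- screwdriver: Bystander: screwdriver lying flat along its x. Origin at its underside.

How it is judged (in metres and radians):
On the way, in this order (a step that is already met when the one before it is completed fails the run):
1. the disc spins freely anticlockwise, untouched, for 2.8 s, never slower than 1.9 rad/s (so more than one full turn) (velocity of joint spindle above 1.9 rad/s and contact force between the fingers and disc below 0.02 N and contact force between each of the arm, the fingers and stand below 0.02 N), for 2.8 s.
2. a fingertip rests on the disc, which stands still with the wide gap in front of the pickup (contact force between the fingers and disc above 0.3 N and velocity of joint spindle between -0.05 and 0.05 rad/s and horizontal distance between wide_gap and pickup_nose below 0.019 m), for 0.1 s.
At the end, for the whole second after the job is handed in: The disc is at rest with the middle of its wide gap within 19 mm (about 12.5 degrees) of the pickup's nose, so that the nose looks into the open gap; the stand is upright within 15 mm of where it stood and every bystander within 20 mm of where it lay (horizontal distance between wide_gap and pickup_nose below 0.019 m and velocity of joint spindle between -0.03 and 0.03 rad/s and distance of stand from where it was at the start of the episode below 0.015 m and angle between stand's own z axis and vertical below 0.03 rad and linear speed of stand below 0.01 m/s and distance of each of socket, feeler_gauge, wrench, ecu, multimeter, pliers, spray_can, screwdriver from where it was at the start of the episode below 0.02 m); the robot touches nothing.
It fails at once if after its free spin the disc stopped or turned back with the wide gap more than 19 mm from the pickup's nose (counted once the joint has passed 2.4 rad) (value of joint spindle above 2.4 rad and velocity of joint spindle below 0.03 rad/s and horizontal distance between wide_gap and pickup_nose above 0.019 m).
It fails at once if the stand was lifted, tipped or pushed more than 15 mm (distance of stand from where it was at the start of the episode above 0.015 m or angle between stand's own z axis and vertical above 0.05 rad or height (world z) of stand above 0.006 m).
It fails at once if a bystander was moved more than 20 mm (distance of any of socket, feeler_gauge, wrench, ecu, multimeter, pliers, spray_can, screwdriver from where it was at the start of the episode above 0.02 m).
It also fails if it takes over 54 s, if anything falls off the work surface, if the arm or the gripper's body presses on something with over 40 N, if the wrist force passes 120 N, or if a joint passes its speed limit or range.

## Working session

There is one attempt and no reset: what is moved stays moved. The work goes in short steps, Python scripts to look and compute and a tool call to move; the robot and the scene stay as the last step left them, time stands still between calls to the robot, and variables do not carry over. Pictures are saved under pics/ and viewed, and the job is handed in when it is done.

Besides the shell and the picture viewer there is one more tool, called after ">>>" as name([rows], argument=value, ...), one row to a line, values as JSON. carry_out: Moves the arm, as the interface text tells. Its arguments: {"type":"object","properties":{"rows":{"type":"array"}},"required":["rows"]}

```bash
ls; mkdir -p pics
python3 - <<'E'
from bench import robot
import cv2,numpy as np
s=robot.sense(); print(s)
for n in ("scene","side","wrist"):
    p=robot.camera_params(n); print(n,p)
    im,d=robot.grab_frame(n)
    cv2.imwrite(f"pics/{n}0.png",im[:,:,::-1]); np.savez(f"pics/{n}0.npz",im=im,d=d,K=[p[k] for k in("fx","fy","cx","cy")],R=p["R"],t=p["t"])
print(robot.sense()["time_s"])
E
```

```text
pics
{'time_s': 0.0, 'joint_pos': array([-7.85235854e+01,  1.76238332e+01,  8.63851116e+01, -3.28704581e-04,
        7.61114341e+01, -4.21401619e+00]), 'joint_velocities': array([-0.0513067 ,  0.01290231,  0.05957617, -0.01646841,  0.0409529 ,
       -0.05185866]), 'effort': array([-9.35233656e-04, -4.57560790e+01, -2.51917845e+01, -3.76347043e-04,
        1.30529230e-02,  1.96023720e-06]), 'ee_pos': array([ 0.15531598, -0.55292597,  0.24935724]), 'eef_rot': array([[ 9.62736585e-01,  2.70440546e-01, -4.23483719e-04],
       [ 2.70440837e-01, -9.62734397e-01,  2.05789247e-03],
       [ 1.48835221e-04, -2.09573566e-03, -9.99997793e-01]]), 'contact_force': array([0.48970899, 0.47982242, 0.70260127]), 'wrist_torque': array([ 0.06180949,  0.07616362, -0.01048473]), 'gripper_width': 0.08565323747650562}
scene {'fx': 501.670909619974, 'fy': 501.670909619974, 'cx': 317.50893240254794, 'cy': 241.20281186803894, 'R': array([[-0.83077113,  0.5564719 ,  0.0125841 ],
       [ 0.39935866,  0.61165651, -0.68292677],
       [-0.3877267 , -0.56233028, -0.73037844]]), 't': array([ 0.44982072, -0.1510215 ,  1.31320911])}
side {'fx': 489.2797185242024, 'fy': 489.2797185242024, 'cx': 325.17708292206754, 'cy': 240.69068023020492, 'R': array([[-0.89267175, -0.45026247,  0.02002143],
       [-0.29272741,  0.54542649, -0.78537928],
       [ 0.34270659, -0.70694672, -0.61869098]]), 't': array([0.47578346, 0.2243461 , 0.96583777])}
wrist {'fx': 379.79371610391183, 'fy': 379.79371610391183, 'cx': 320.725622195144, 'cy': 239.6429164386025, 'R': array([[ 0.2707854 , -0.96263749, -0.00207998],
       [-0.91560302, -0.25822077,  0.30820956],
       [-0.29723117, -0.08155421, -0.95131621]]), 't': array([-0.57413074, -0.04118092,  0.38026603])}
0.15
```

View pics/scene0.png

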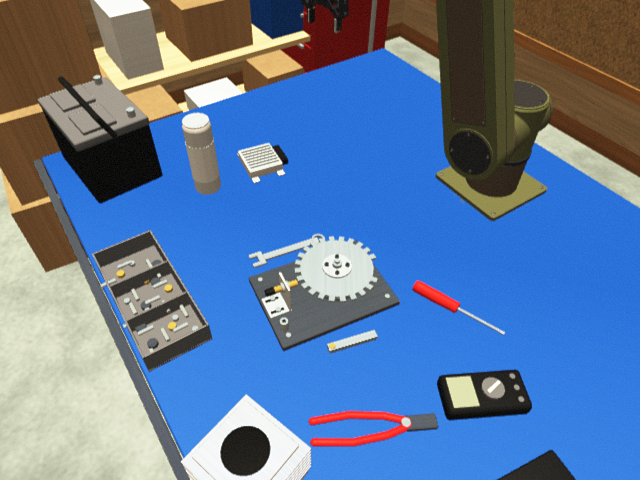

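View pics/side0.png

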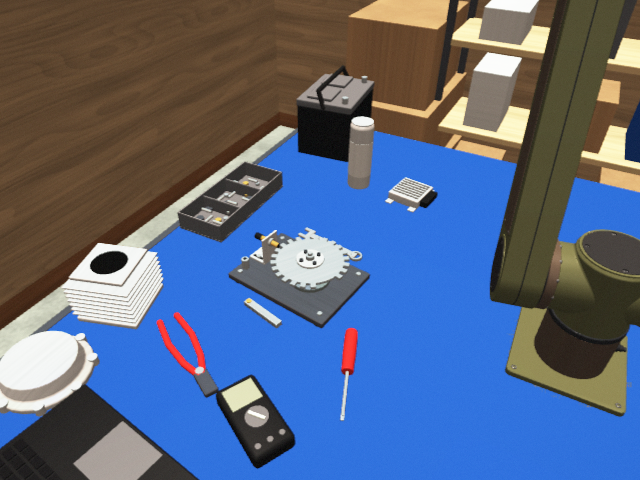

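View pics/wrist0.png

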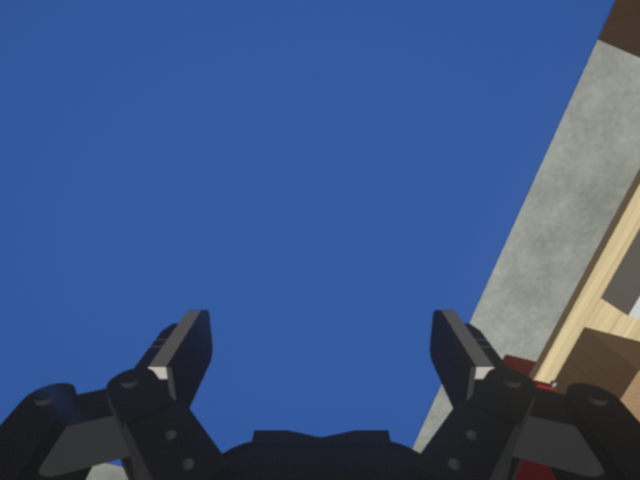

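```bash
cat > h.py <<'E'
import numpy as np,cv2
def load(n):
    z=np.load(f"pics/{n}.npz"); return z["im"],z["d"],z["K"],z["R"],z["t"]
def cloud(n):
    im,d,K,R,t=load(n); v,u=np.mgrid[0:480,0:640]
    c=np.stack([(u-K[2])/K[0]*d,(v-K[3])/K[1]*d,d],-1)
    return im,(c-t)@R, d>0
def ray(u,v,z,K,R,t):
    o=-R.T@t; r=R.T@np.array([(u-K[2])/K[0],(v-K[3])/K[1],1.]); return o+r*(z-o[2])/r[2]
E
python3 - <<'E'
from h import *
from scipy.optimize import least_squares
for n,box in(("scene0",(240,220,410,355)),("side0",(220,220,380,330))):
    im,X,ok=cloud(n)
    K,R,t=load(n)[2:]
    x0,y0,x1,y1=box
    c=im[y0:y1,x0:x1,::-1]; cv2.imwrite(f"pics/crop_{n}.png",cv2.resize(c,None,fx=4.5,fy=4.4,interpolation=cv2.INTER_CUBIC)[:600,:800])
    m=np.zeros_like(ok);m[y0:y1,x0:x1]=1
    d=m&ok&(X[...,2]>.068)&(X[...,2]<.086)
    P=X[d]; print(n,len(P),P.mean(0),np.median(P[:,2]))
    g=im.astype(int); 
    br=d&(g.min(-1)>110)
    P=X[br]; print(len(P),np.median(P[:,2]))
    # cast to plane .078
    vv,uu=np.nonzero(br); Q=np.array([ray(u,v,.078,K,R,t)[:2] for u,v in zip(uu,vv)])
    h=cv2.convexHull(Q.astype(np.float32))[:,0]
    f=least_squares(lambda p:np.hypot(h[:,0]-p[0],h[:,1]-p[1])-p[2],[*Q.mean(0),.085],loss="soft_l1",f_scale=.002)
    print("circle",f.x)
E
```

```text
scene0 4126 [0.55241758 0.06813166 0.07788097] 0.077612866785307
3735 0.07767640678140524
circle [0.54092898 0.06565325 0.08484402]
side0 3104 [0.54376825 0.06989087 0.07884629] 0.07879127157037188
2781 0.07888026995109902
circle [0.54125895 0.06579803 0.08654531]
```

View pics/crop_scene0.png

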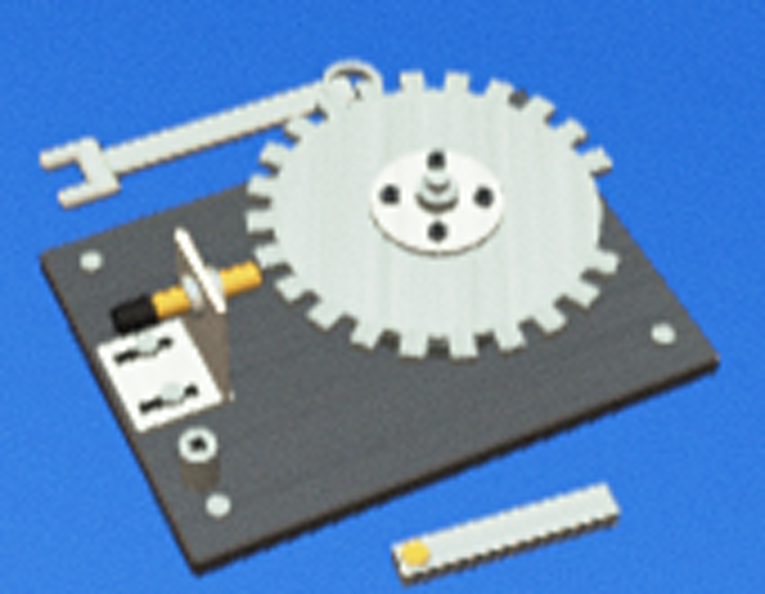

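View pics/crop_side0.png

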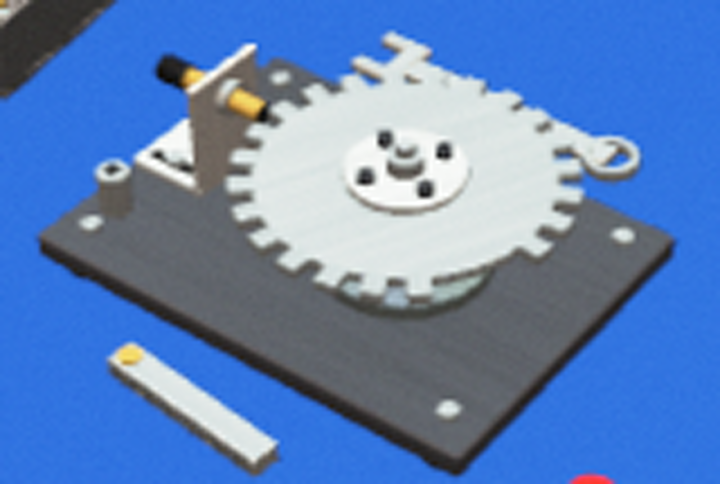

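```bash
cat >> h.py <<'E'
def prof(im,K,R,t,C,r,z=.078,n=720):
    a=np.arange(n)*2*np.pi/n
    P=np.stack([C[0]+r*np.cos(a),C[1]+r*np.sin(a),0*a+z],-1)@R.T+t
    u=(P[:,0]/P[:,2]*K[0]+K[2]).astype(np.float32);v=(P[:,1]/P[:,2]*K[1]+K[3]).astype(np.float32)
    return cv2.remap(im,u[None],v[None],cv2.INTER_LINEAR)[0]
E
python3 - <<'E'
from h import *
C=np.array([.541,.0657])
for n,gap,nose in(("scene0",(375.1,267.7),(297.3,281.8)),("side0",(328.9,281.4),(278.9,244.5))):
    im,d,K,R,t=load(n)
    for nm,p,z in(("gap",gap,.078),("nose",nose,.078)):
        w=ray(*p,z,K,R,t)[:2]-C; print(n,nm,np.hypot(*w),np.degrees(np.arctan2(w[1],w[0])))
    q=prof(im,K,R,t,C,.080).min(-1).astype(int)
    b=(q>120).astype(int); e=np.diff(np.r_[b,b[0]])
    print("tooth starts",np.nonzero(e>0)[0]/2,"ends",np.nonzero(e<0)[0]/2)
    # base plate corners: dark
    im_,X,ok=cloud(n); z=X[...,2]
    m=(ok&(z>.016)&(z<.03)&(im.max(-1)<110)&(np.hypot(X[...,0]-.54,X[...,1]-.066)<.25)).astype(np.uint8)
    m=cv2.morphologyEx(m,cv2.MORPH_OPEN,np.ones((3,3)))
    v,u=np.nonzero(m); P=np.array([ray(a,b_,.023,K,R,t)[:2] for a,b_ in zip(u,v)]).astype(np.float32)
    r=cv2.minAreaRect(P*1000); print(r, cv2.boxPoints(r))
E
```

```text
scene0 gap 0.07799647995600374 145.4756631034968
scene0 nose 0.08659320056139735 -7.318037095853558
tooth starts [ 12.   27.5  43.   58.5  73.5  88.5 104.  118.5 163.5 178.5 193.  208.
 223.  238.  252.5 281.5 296.5 312.  326.  341.5 356.5] ends [  7.   22.   36.5  52.   67.5  82.5  98.  114.  129.  173.  187.5 203.
 217.5 231.5 246.5 276.5 291.5 306.5 321.5 336.5 351.5]
((572.5003051757812, 64.54142761230469), (191.02294921875, 258.6833801269531), 81.67588806152344) [[430.6938   -11.238693]
 [686.6519   -48.688965]
 [714.3068   140.32155 ]
 [458.3487   177.77182 ]]
side0 gap 0.08060196452796485 148.85320278136547
side0 nose 0.08474525989321684 -9.409614475617223
tooth starts [ 12.   27.   42.   58.5  73.   88.5  99.5 163.5 178.5 193.  207.  222.
 251.  312.  326.5 341.  357.5] ends [  7.   22.5  38.   53.   68.   83.   98.5 144.  173.5 188.5 203.  217.5
 250.5 308.  321.  336.  351.5]
((559.2576904296875, 70.85630798339844), (189.45098876953125, 251.63339233398438), 83.37732696533203) [[423.35583   -8.726631]
 [673.3101   -37.74757 ]
 [695.15955  150.43924 ]
 [445.20526  179.46019 ]]
```

>>> carry_out([
  [1,0.324,-0.173,0,0,0,15.7],
  [1,0.324,-0.173,0,0,0,15.7],
  [1,0.324,-0.173,0,0,0,15.7],
  [1,0.324,-0.173,0,0,0,15.7],
  [1,0.324,-0.173,0,0,0,15.7],
  [1,0.324,-0.173,0,0,0,15.7],
  [1,0.324,-0.173,0,0,0,15.7],
  [1,0.324,-0.173,0,0,0,15.7],
  [1,0.324,-0.173,0,0,0,15.7],
  [1,0.4825,-0.461,0,0,0,15.7],
  [1,0.4825,-0.461,0,0,0,15.7],
  [1,0.4825,-0.461,0,0,0,15.7],
  [1,0.4825,-0.461,0,0,0,15.7],
  [1,0.4825,-0.461,0,0,0,15.7],
  [1,0.4825,-0.461,0,0,0,15.7],
  [1,0.4825,-0.461,0,0,0,15.7],
  [1,0.4825,-0.461,0,0,0,15.7],
  [1,0.4825,-0.461,0,0,0,15.7],
  [1,0.4825,-0.461,0,0,0,15.7],
  [1,0.4825,-0.461,0,0,0,15.7],
])

```text
time_s: 1.82
ee_pos: [0.4949, 0.0206, 0.25]
eef_rot: [[1.0, 0.001, -0.001], [0.001, -1.0, -0.001], [-0.001, 0.001, -1.0]]
contact_force: [0.7, -0.6, -0.3]
gripper_width: -0.0001
```

>>> carry_out([
  [1,0,0,0.04,0,0,0],
  [1,0,0,0.08,0,0,0],
  [1,0,0,0.11,0,0,0],
  [1,0,0,0.13,0,0,0],
  [1,0,0,0.14,0,0,0],
  [1,0,0,0.14,0,0,0],
  [1,0,0,0.14,0,0,0],
])

```text
time_s: 2.4
ee_pos: [0.4948, 0.0192, 0.1099]
eef_rot: [[1.0, -0.003, -0.002], [-0.003, -1.0, -0.0], [-0.002, 0.0, -1.0]]
contact_force: [0.5, 0.6, 0.1]
gripper_width: -0.0005
```

```bash
cat >> h.py <<'E'
def grab(n,tag):
    from bench import robot
    s=robot.sense(); p=robot.camera_params(n); im,d=robot.grab_frame(n)
    cv2.imwrite(f"pics/{tag}.png",im[:,:,::-1]); np.savez(f"pics/{tag}.npz",im=im,d=d,K=[p[k] for k in("fx","fy","cx","cy")],R=p["R"],t=p["t"])
    return s
E
python3 - <<'E'
from h import *
s=grab("scene","scene1"); print(s["ee_pos"],s["contact_force"],s["time_s"])
grab("side","side1")
a=cv2.imread("pics/scene1.png")[150:360,200:460];b=cv2.imread("pics/side1.png")[150:360,190:450]
cv2.imwrite("pics/v1.png",cv2.resize(np.hstack([a,b]),(800,323)))
E
```

```text
[0.49477231 0.01916015 0.10987635] [0.47873399 0.57610885 0.09431903] 2.4
```

View pics/v1.png

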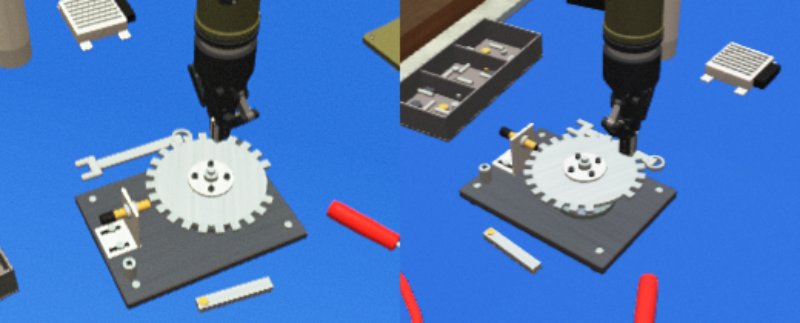

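>>> carry_out([
  [1,0,0,0.006,0,0,0],
  [1,0,0,0.01,0,0,0],
  [1,0,0,0.011,0,0,0],
  [1,0,0,0.011,0,0,0],
])

```text
time_s: 2.83
ee_pos: [0.4951, 0.0207, 0.0992]
eef_rot: [[1.0, -0.0, -0.0], [-0.0, -1.0, -0.0], [-0.0, 0.0, -1.0]]
contact_force: [0.4, 0.6, -0.2]
gripper_width: -0.0001
```

>>> carry_out([
  [1,0,0,0.001,0,0,0],
  [1,0,0,0.001,0,0,0],
])

```text
time_s: 3.0
ee_pos: [0.4954, 0.0208, 0.0983]
eef_rot: [[1.0, 0.0, 0.0], [0.0, -1.0, -0.0], [0.0, 0.0, -1.0]]
contact_force: [0.8, 0.4, 0.2]
gripper_width: -0.0
```

>>> carry_out([
  [1,0,0,0.001,0,0,0],
  [1,0,0,0.001,0,0,0],
])

```text
time_s: 3.17
ee_pos: [0.4953, 0.0208, 0.0973]
eef_rot: [[1.0, -0.0, -0.0], [-0.0, -1.0, 0.0], [-0.0, -0.0, -1.0]]
contact_force: [0.7, -0.1, 0.4]
gripper_width: 0.0001
```

>>> carry_out([
  [1,0,0,0.001,0,0,0],
  [1,0,0,0.001,0,0,0],
])

```text
time_s: 3.33
ee_pos: [0.4958, 0.0205, 0.097]
eef_rot: [[1.0, 0.0, 0.001], [0.0, -1.0, -0.001], [0.001, 0.001, -1.0]]
contact_force: [-0.6, -1.1, 6.0]
gripper_width: -0.0003
```

>>> carry_out([
  [1,0,0,0.0005,0,0,0],
  [1,0.0034,0.0031,0.0005,0,0,0],
  [1,0.0116,0.0091,0.0005,0,0,0],
  [1,0.0259,0.0158,0.0005,0,0,0],
  [1,0.046,0.019,0.0005,0,0,0],
  [1,0.0693,0.0147,0.0005,0,0,0],
  [1,0.0895,0.0023,-0.012,0,0,0],
  [1,0.1,-0.005,-0.035,0,0,0],
  [1,0.1,-0.005,-0.06,0,0,0],
])

```text
time_s: 4.08
ee_pos: [0.5976, 0.0269, 0.1559]
eef_rot: [[1.0, 0.0, 0.0], [0.0, -1.0, 0.001], [0.0, -0.001, -1.0]]
contact_force: [0.1, 0.2, -0.2]
gripper_width: -0.0002
```

```bash
cat >> h.py <<'E'
def gapang(tag,C=(.541,.066)):
    im,d,K,R,t=load(tag)
    b=(prof(im,K,R,t,C,.080).min(-1)>120)
    # metal-run lengths: wide gap = longest run with no tooth
    e=np.diff(np.r_[b,b[0]].astype(int)); st=np.nonzero(e>0)[0]/2; en=np.nonzero(e<0)[0]/2
    out=[]
    for x in en:
        w=((st-x)%360); w=w.min(); 
        if w>14: out.append((round(x+w/2,1)%360,w))
    # phase of the tooth comb
    a=np.arange(720)*np.pi/360; ph=np.degrees(np.angle((b*np.exp(-24j*a)).sum()))/24
    return out,round(-ph%15,2)
E
python3 - <<'E'
from h import *
print(gapang("scene0"),gapang("side0"))
for i in range(2):
    s=grab("scene",f"sp{i}a"); s2=grab("side",f"sp{i}b"); print(s["time_s"],s["ee_pos"],s["contact_force"]);print(gapang(f"sp{i}a"),gapang(f"sp{i}b"))
a=cv2.imread("pics/sp0a.png")[200:350,220:420];b=cv2.imread("pics/sp1a.png")[200:350,220:420]
cv2.imwrite("pics/v2.png",cv2.resize(np.hstack([a,b]),(800,300)))
E
```

```text
([(np.float64(146.2), np.float64(34.5))], np.float64(2.67)) ([(np.float64(154.0), np.float64(20.0))], np.float64(2.74))
4.0833 [0.59756882 0.02688616 0.15594658] [ 0.06161269  0.24840336 -0.21169148]
([(np.float64(284.5), np.float64(16.0))], np.float64(13.53)) ([], np.float64(11.12))
4.1833 [0.59908123 0.02603306 0.16022343] [0.4899651  0.52661141 1.79487841]
([(np.float64(299.5), np.float64(34.0))], np.float64(8.86)) ([(np.float64(319.0), np.float64(22.0))], np.float64(6.21))
```

View pics/v2.png

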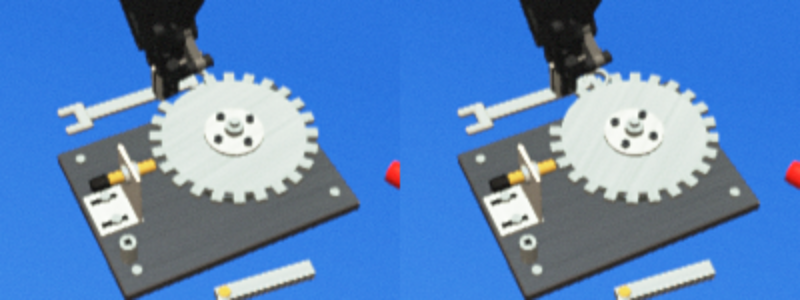

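>>> carry_out([
  [1,-0.03,0.005,0,0,0,0],
  [1,-0.06,0.009,0,0,0,0],
  [1,-0.085,0.009,0.0,0,0,0],
  [1,-0.085,0.009,0.015,0,0,0],
  [1,-0.085,0.009,0.03,0,0,0],
  [1,-0.085,0.009,0.04,0,0,0],
  [1,-0.085,0.009,0.046,0,0,0],
  [1,-0.085,0.009,0.049,0,0,0],
  [1,-0.085,0.009,0.049,0,0,0],
  [1,-0.085,0.009,0.049,0,0,0],
  [1,-0.085,0.009,0.049,0,0,0],
  [1,-0.085,0.009,0.049,0,0,0],
  [1,-0.085,0.009,0.049,0,0,0],
  [1,-0.085,0.009,0.049,0,0,0],
  [1,-0.085,0.009,0.049,0,0,0],
  [1,-0.085,0.009,0.049,0,0,0],
  [1,-0.085,0.009,0.049,0,0,0],
  [1,-0.085,0.009,0.049,0,0,0],
  [1,-0.085,0.009,0.049,0,0,0],
  [1,-0.085,0.009,0.049,0,0,0],
])

```text
time_s: 5.95
ee_pos: [0.5103, 0.0167, 0.1073]
eef_rot: [[1.0, -0.0, -0.0], [-0.0, -1.0, 0.0], [-0.0, -0.0, -1.0]]
contact_force: [-0.1, -0.7, 0.7]
gripper_width: 0.0002
```

Run:
```python
from h import *
for i in range(2,5):
    s=grab("scene",f"sp{i}a"); print(s["time_s"],s["ee_pos"],s["contact_force"]);print(gapang(f"sp{i}a"))
a=cv2.imread("pics/sp2a.png")[200:350,220:420];b=cv2.imread("pics/sp4a.png")[200:350,220:420]
cv2.imwrite("pics/v3.png",cv2.resize(np.hstack([a,b]),(800,300)))
```

```text
5.95 [0.51030364 0.01669968 0.10731507] [-0.0618638  -0.68599491  0.65203581]
([(np.float64(232.0), np.float64(26.0)), (np.float64(340.0), np.float64(35.0))], np.float64(4.51))
6.0 [0.51031906 0.01669221 0.1073064 ] [-0.22768264  0.19333471 -0.09833733]
([(np.float64(237.2), np.float64(23.5)), (np.float64(350.5), np.float64(35.0))], np.float64(14.33))
6.05 [0.51030952 0.01669945 0.10728387] [ 0.34366928 -0.65849628 -0.43018213]
([(np.float64(234.5), np.float64(21.0)), (np.float64(0.5), np.float64(36.0))], np.float64(9.49))
```

View pics/v3.png

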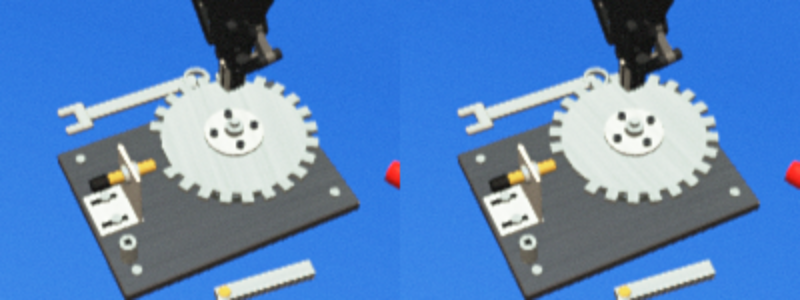

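>>> carry_out([
  [1,0,0,0,0,0,0],
  [1,0,0,0,0,0,0],
  [1,0,0,0,0,0,0],
  [1,0,0,0,0,0,0],
  [1,0,0,0,0,0,0],
  [1,0,0,0,0,0,0],
  [1,0,0,0,0,0,0],
  [1,0,0,0,0,0,0],
  [1,0,0,0,0,0,0],
  [1,0,0,0,0,0,0],
  [1,0,0,0,0,0,0],
  [1,0,0,0,0,0,0],
  [1,0,0,0,0,0,0],
  [1,0,0,0,0,0,0],
  [1,0,0,0,0,0,0],
  [1,0,0,0,0,0,0],
  [1,0,0,0,0,0,0],
  [1,0,0,0,0,0,0],
  [1,0,0,0,0,0,0],
])

```text
time_s: 7.68
ee_pos: [0.5104, 0.0167, 0.1073]
eef_rot: [[1.0, -0.0, 0.0], [-0.0, -1.0, 0.0], [0.0, -0.0, -1.0]]
contact_force: [-0.8, 0.4, 0.9]
gripper_width: 0.0001
```

>>> carry_out([
  [1,0,0,0.005,0,0,0],
])

```text
time_s: 7.77
ee_pos: [0.5111, 0.0167, 0.1029]
eef_rot: [[1.0, -0.0, 0.002], [-0.0, -1.0, -0.0], [0.002, 0.0, -1.0]]
contact_force: [0.4, -0.2, -0.4]
gripper_width: -0.0001
```

>>> carry_out([
  [1,0,0,0,0,0,0],
])

```text
time_s: 7.85
ee_pos: [0.5099, 0.0167, 0.1016]
eef_rot: [[1.0, -0.0, -0.001], [-0.0, -1.0, 0.0], [-0.001, -0.0, -1.0]]
contact_force: [-0.3, -0.4, -0.2]
gripper_width: -0.0003
```

>>> carry_out([
  [1,0,0,0,0,0,0],
])

```text
time_s: 7.93
ee_pos: [0.5099, 0.0167, 0.1019]
eef_rot: [[1.0, -0.0, -0.001], [-0.0, -1.0, 0.0], [-0.001, -0.0, -1.0]]
contact_force: [0.5, 0.3, 0.8]
gripper_width: -0.0
```

>>> carry_out([
  [1,0,0,0,0,0,0],
])

```text
time_s: 8.02
ee_pos: [0.5102, 0.0167, 0.1021]
eef_rot: [[1.0, -0.0, -0.0], [-0.0, -1.0, 0.0], [-0.0, -0.0, -1.0]]
contact_force: [0.2, 0.2, -1.2]
gripper_width: -0.0001
```

Run:
```python
from h import *
for i in range(5,8):
    s=grab("scene",f"sp{i}a"); print(s["time_s"],s["ee_pos"],s["contact_force"]);print(gapang(f"sp{i}a"))
```

```text
8.0167 [0.51018115 0.01672035 0.10209791] [ 0.16767655  0.19751705 -1.22419458]
([(np.float64(234.8), np.float64(21.5)), (np.float64(345.8), np.float64(35.5))], np.float64(9.91))
8.0667 [0.510275   0.01669133 0.1021896 ] [ 0.6633364  -0.47009565  0.58529307]
([(np.float64(238.5), np.float64(27.0)), (np.float64(353.2), np.float64(35.5))], np.float64(2.37))
8.1167 [0.51033702 0.01670138 0.10227753] [-0.08445437 -0.41486281  0.10668352]
([(np.float64(234.5), np.float64(21.0)), (np.float64(1.0), np.float64(36.0))], np.float64(9.94))
```

>>> carry_out([
  [1,0,0,0,0,0,0],
  [1,0,0,0,0,0,0],
  [1,0,0,0,0,0,0],
  [1,0,0,0,0,0,0],
  [1,0,0,0,0,0,0],
  [1,0,0,0,0,0,0],
  [1,0,0,0,0,0,0],
  [1,0,0,0,0,0,0],
  [1,0,0,0,0,0,0],
  [1,0,0,0,0,0,0],
  [1,0,0,0,0,0,0],
  [1,0,0,0,0,0,0],
  [1,0,0,0,0,0,0],
  [1,0,0,0,0,0,0],
  [1,0,0,0,0,0,0],
  [1,0,0,0,0,0,0],
  [1,0,0,0,0,0,0],
  [1,0,0,0,0,0,0],
  [1,0,0,0,0,0,0],
  [1,0,0,0,0,0,0],
])

```text
time_s: 9.83
ee_pos: [0.5104, 0.0167, 0.1023]
eef_rot: [[1.0, -0.0, 0.0], [-0.0, -1.0, -0.0], [0.0, 0.0, -1.0]]
contact_force: [-0.4, -0.1, -0.3]
gripper_width: 0.0002
```

>>> carry_out([
  [1,0,0,0,0,0,0],
  [1,0,0,0,0,0,0],
  [1,0,0,0,0,0,0],
  [1,0,0,0,0,0,0],
  [1,0,0,0,0,0,0],
])

```text
time_s: 10.25
ee_pos: [0.5103, 0.0167, 0.1023]
eef_rot: [[1.0, -0.0, 0.0], [-0.0, -1.0, 0.0], [0.0, -0.0, -1.0]]
contact_force: [-0.1, -0.3, 0.3]
gripper_width: -0.0003
```

Run:
```python
from h import *
for i in range(8,11):
    s=grab("scene",f"sp{i}a"); print(s["time_s"],s["ee_pos"],s["contact_force"]);print(gapang(f"sp{i}a"))
a=cv2.imread("pics/sp10a.png")[200:350,220:420]
cv2.imwrite("pics/v4.png",cv2.resize(a,(800,600),interpolation=cv2.INTER_CUBIC))
```

```text
10.25 [0.51033933 0.01670412 0.10230457] [-0.11193003 -0.30467829  0.27163792]
([(np.float64(234.5), np.float64(22.0))], np.float64(9.3))
10.3 [0.51031395 0.0167074  0.10228888] [-0.48320251 -0.21938487  0.34738396]
([(np.float64(237.0), np.float64(24.0)), (np.float64(284.8), np.float64(16.5))], np.float64(14.33))
10.35 [0.51030387 0.01669218 0.10229188] [ 1.11816013 -0.26737229  0.29396206]
([(np.float64(232.2), np.float64(26.5)), (np.float64(287.5), np.float64(21.0))], np.float64(4.55))
```

View pics/v4.png

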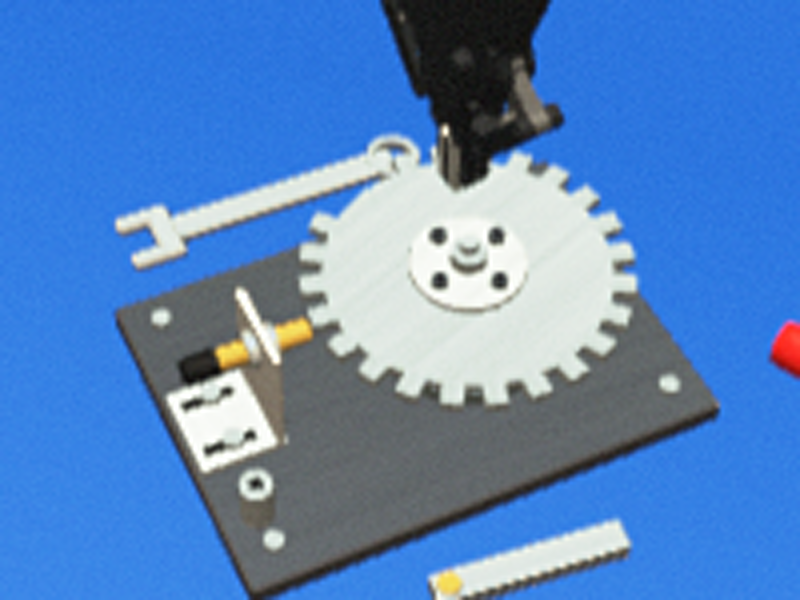

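>>> carry_out([
  [1,0,0,0,0,0,0],
  [1,0,0,0,0,0,0],
  [1,0,0,0,0,0,0],
  [1,0,0,0,0,0,0],
])

```text
time_s: 10.73
ee_pos: [0.5103, 0.0167, 0.1023]
eef_rot: [[1.0, -0.0, -0.0], [-0.0, -1.0, 0.0], [-0.0, -0.0, -1.0]]
contact_force: [0.1, -0.5, 0.2]
gripper_width: 0.0001
```

Run:
```python
from h import *
for i in range(11,12):
    s=grab("scene",f"sp{i}a"); print(s["time_s"],s["ee_pos"],s["contact_force"]);print(gapang(f"sp{i}a"))
    im,d,K,R,t=load("sp11a"); b=prof(im,K,R,t,(.541,.066),.080).min(-1)>120
    e=np.diff(np.r_[b,b[0]].astype(int)); print(np.nonzero(e>0)[0]/2,np.nonzero(e<0)[0]/2)
```

```text
10.7333 [0.51033101 0.01670578 0.10228165] [ 0.0758844  -0.53763579  0.17996315]
([(np.float64(236.0), np.float64(22.0)), (np.float64(318.0), np.float64(34.0))], np.float64(12.25))
[  6.   21.5  37.5  52.5  67.5  83.   97.5 113.  128.5 143.  158.  173.
 187.5 202.5 217.5 247.  261.  291.  335.  350.5] [  0.5  15.5  31.   46.   61.5  77.   92.5 108.  123.5 138.5 153.  167.5
 182.5 197.  212.  225.  258.  286.  301.  346. ]
```

>>> carry_out([
  [1,0,0,0,0,0,0],
  [1,0,0,0,0,0,0],
  [1,0,0,0.0035,0,0,0],
  [1,0,0,0.0065,0,0,0],
  [1,0,0,0.0065,0,0,0],
  [1,0,0,0.0065,0,0,0],
  [1,0,0,0.0065,0,0,0],
  [1,0,0,0.0065,0,0,0],
  [1,0,0,0.0065,0,0,0],
  [1,0,0,0.0065,0,0,0],
])

```text
time_s: 11.62
ee_pos: [0.5117, 0.0161, 0.097]
eef_rot: [[1.0, 0.0, 0.003], [0.0, -1.0, -0.001], [0.003, 0.001, -1.0]]
contact_force: [-1.0, -1.1, 9.9]
gripper_width: -0.0003
```

Run:
```python
from h import *
for i in range(12,14):
    s=grab("scene",f"sp{i}a"); print(s["time_s"],s["ee_pos"],s["contact_force"]);print(gapang(f"sp{i}a"))
grab("side","sp13b"); print(gapang("sp13b"))
a=cv2.imread("pics/sp13a.png")[200:350,220:420];b=cv2.imread("pics/sp13b.png")[200:350,210:410]
cv2.imwrite("pics/v5.png",cv2.resize(np.hstack([a,b]),(800,300),interpolation=cv2.INTER_CUBIC))
```

```text
11.6167 [0.51173938 0.01614543 0.0970031 ] [-0.98681487 -1.08097558  9.9310924 ]
([(np.float64(232.2), np.float64(35.5)), (np.float64(351.2), np.float64(35.5))], np.float64(0.24))
11.6667 [0.51170792 0.01619024 0.09699911] [-0.9268954  -1.06135643  9.8511781 ]
([(np.float64(232.0), np.float64(35.0)), (np.float64(351.2), np.float64(35.5))], np.float64(0.19))
([(np.float64(264.2), np.float64(36.5)), (np.float64(351.5), np.float64(36.0))], np.float64(0.44))
```

View pics/v5.png

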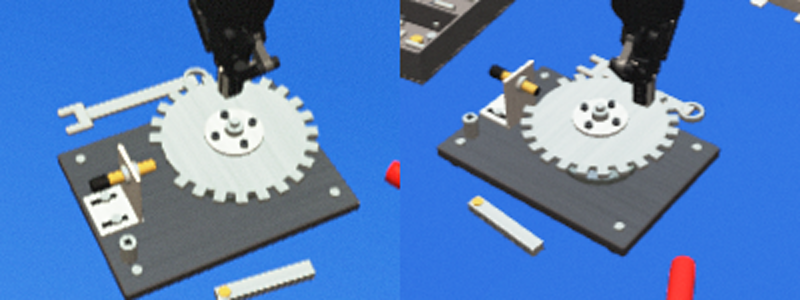

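>>> carry_out([
  [1,0,0,-0.001,0,0,0],
  [1,0,0,-0.003,0,0,0],
  [1,0,0,-0.01,0,0,0],
  [1,0,0,-0.03,0,0,0],
  [1,0,0,-0.06,0,0,0],
  [1,0,0,-0.09,0,0,0],
  [1,0,0,-0.12,0,0,0],
  [1,0,0,-0.12,0,0,0],
  [1,0,0,-0.12,0,0,0],
  [1,0,0,-0.12,0,0,0],
])

```text
time_s: 12.6
ee_pos: [0.5097, 0.0168, 0.2156]
eef_rot: [[1.0, -0.0, -0.001], [-0.0, -1.0, 0.0], [-0.001, -0.0, -1.0]]
contact_force: [-0.2, -0.2, -0.1]
gripper_width: 0.0001
```

Run:
```python
from h import *
for i in range(14,16):
    s=grab("scene",f"sp{i}a"); print(s["time_s"],s["ee_pos"],s["contact_force"]);print(gapang(f"sp{i}a"))
grab("side","sp15b"); print(gapang("sp15b"))
for n0,n1 in(("scene0","sp15a"),("side0","sp15b")):
    d=np.abs(load(n0)[0].astype(int)-load(n1)[0]).max(-1)>45
    m=cv2.morphologyEx(d.astype(np.uint8),cv2.MORPH_OPEN,np.ones((3,3))); k,_,st,_=cv2.connectedComponentsWithStats(m); print([tuple(int(q) for q in x) for x in st[1:] if x[4]>15])
a=cv2.imread("pics/sp15a.png")[200:350,220:420];b=cv2.imread("pics/sp15b.png")[200:350,210:410]
cv2.imwrite("pics/v6.png",cv2.resize(np.hstack([a,b]),(800,300),interpolation=cv2.INTER_CUBIC))
```

```text
12.6 [0.5097342  0.01679408 0.21561811] [-0.23897094 -0.24202395 -0.11872296]
([(np.float64(350.2), np.float64(35.5))], np.float64(14.07))
12.65 [0.50924878 0.01679197 0.21485797] [0.45095996 0.10134374 0.01632295]
([(np.float64(350.2), np.float64(35.5))], np.float64(14.1))
([(np.float64(350.0), np.float64(35.0))], np.float64(14.17))
[(318, 0, 39, 24, 362), (316, 0, 120, 207, 8056), (394, 0, 6, 5, 22), (437, 0, 58, 73, 2911), (540, 0, 97, 132, 7847), (321, 25, 26, 24, 318), (439, 60, 59, 117, 3437), (535, 105, 6, 7, 24), (514, 115, 6, 7, 33), (524, 115, 9, 12, 76), (525, 124, 68, 63, 2679), (301, 248, 6, 6, 28), (368, 251, 6, 5, 25), (298, 255, 4, 6, 23), (330, 255, 4, 5, 18), (335, 254, 4, 5, 19), (344, 259, 6, 8, 30), (372, 258, 5, 4, 18), (295, 263, 5, 5, 21), (324, 262, 6, 8, 35), (373, 263, 6, 6, 32), (335, 271, 4, 4, 16), (340, 270, 4, 4, 16), (373, 271, 6, 5, 29), (297, 275, 6, 6, 30), (302, 283, 6, 5, 27)]
[(300, 0, 150, 109, 6847), (457, 0, 12, 14, 109), (477, 0, 15, 11, 140), (557, 3, 7, 4, 28), (630, 6, 10, 19, 142), (552, 9, 11, 17, 135), (549, 25, 91, 266, 12067), (543, 28, 21, 34, 562), (313, 63, 24, 25, 309), (490, 64, 71, 245, 8314), (316, 117, 43, 93, 1446), (331, 118, 15, 3, 45), (320, 129, 30, 9, 159), (281, 243, 4, 4, 16), (276, 248, 4, 4, 16), (300, 250, 8, 6, 27), (314, 250, 7, 6, 28), (343, 253, 4, 5, 18), (299, 258, 7, 7, 26), (313, 259, 7, 6, 29), (345, 259, 4, 5, 20), (578, 324, 62, 63, 1658)]
```

View pics/v6.png

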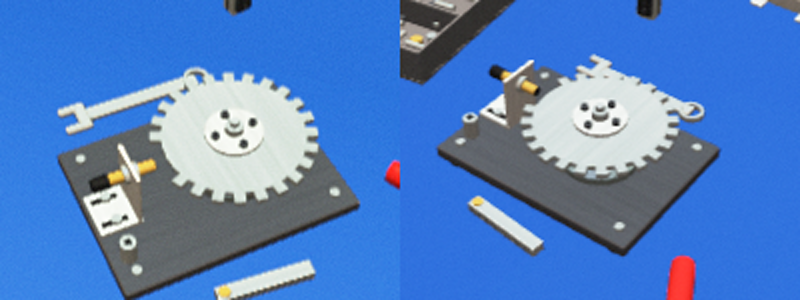

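```bash
python3 -c "
from bench import robot
print(robot.finish_job())"
```

```text
the job is handed in; nothing more can be done
None
```

I flicked the disc anticlockwise with the shut fingertips, let it spin freely, and caught it with the wide gap in front of the pickup. The finger is clear and the job is handed in; no verdict was reported.

- **Spin:** The disc left the finger at about 4.4 rad/s. It ran untouched for roughly 7 s and about three turns. By the catch it had slowed to about 1.5 rad/s.
- **Catch:** One fingertip press of about 10 N stopped it. Two pictures 0.05 s apart showed the gap holding at 351.2°.
- **After lifting off:** The disc shifted about 1° as the finger came away. The gap then read 350.0–350.2° in both camera views, unchanged over 0.05 s.
- **Alignment:** I took the pickup to be at about 352°, so the gap is about 2° off against the 12.5° allowed. The pickup readings spread from 350.6° (side view) and 352.7° (scene view) to 353.4° (base-plate edge in the side view), so that figure carries about 2° of doubt.
- **Surroundings:** Comparing first and last pictures, only the arm and the disc's teeth and bolt holes had changed. The stand and the parts around it had not moved in either view.
- **Force:** The last force reading was within sensor noise of zero.

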